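# Jack up the charcoal display board and hold it

## Robot

A 6-joint arm with a two-finger parallel gripper is mounted at the origin on the work surface. World frame = base frame: x ahead of the robot, y to its left, z up, the work surface at z = 0. Lengths are in mm, angles in rad, forces in N, time in s.
With the tool pointing down it reaches from about 350 to 875 mm from the base axis. Payload 4.2 kg.
Tool frame: the origin (TCP) lies on the mounting face of the last link; the fingertips stand 173 mm ahead of it and the grasp point (between the pads) lies grip_point_offset ahead of it (grip_point_offset is the distance from the TCP to the grasp point, in mm); z points along the fingers, y is the line along which they close (so a half turn about z gives the same grasp; the last joint's range is limited). The gripper opens to 85 mm and grips with 20 to 120 N. Pads are 22 mm wide; open, the fingers measure 114 mm over their backs; the gripper's body (76 mm by 85 mm) begins 54 mm behind the grasp point. The pads swing forward as they close: fully open they stand 13 mm farther back than shut.
Start: joints at [-0.925, 0.385, 0.008, 0, -1.194, -0.259], TCP at [235.781, -578.798, 404.712] pointing down, gripper open.
Joint ranges: [-3.14, 3.14], [-1.21, 2.06], [-1.07, 1.41], [-3.16, 2.05], [-2.99, -0.16], [-3.1, 3.1]. Speed limits (rad/s): [2.79, 2.79, 3.14, 3.14, 3.14, 3.14].

## Interface

Orientations are given as a unit quaternion [x, y, z, w].
In Python, from bench import read_state, get_image, job_done, recognise, place_of, grip_point_offset gives the robot as it stands. The module is installed in compiled form; this text tells all that it offers.
- The arm moves only by the tool carry_out, never from a script. Its arguments are lists of equal length, an entry for each row: "slide": the shift along the tool's x, y, z in m, a list of three; "roll": the turn about the tool's z in degrees; "claw": the finger opening in m, from 0 to 0.0854. A call has 1 to 8 rows; each row is the pose to reach, as a shift and turn from the pose commanded when the call began, along the tool's axes at that moment; what a row does not reach only later rows make up. A row lasts 1/8 s, in which the tool goes at most 62.5 mm and 10.7 degrees, less where a joint would pass 70% of its speed; a pose out of reach is approached as far as the arm can. A call with a gripper value outside its range is refused whole. The fingers move at their own pace and stop on an object; the grip force is fixed at half the most. Time passes only in rows, so rows that repeat a pose let the fingers close. It gives the time, the measured TCP pose, the force, the opening and the grip force at its end, in the units of the state.
- read_state(): the state, without advancing time (a new reading comes with each control period).
- get_image(name): name is "side" or "top" or "wrist"; returns a dict with "img" (420x560x3 uint8, red, green, blue), "z_map" (420x560 float32, mm along the optical axis (not along the pixel's ray), 0 where there is no reading), "mtx" (3x3 intrinsics, pixels), "k1" (the pictures are not rectified: a ray, as slopes to the right and down, at radius r is drawn at 1 + k1 r^2 times it, then the intrinsics apply), "world_from_camera" (4x4, takes a point from camera to world coordinates); the wrist camera has in their place "T_tool_cam" (4x4, takes a point from camera to tool coordinates, whose origin is the TCP and whose axes are the flange's). Camera axes: x right, y up, looking along -z (the intrinsics and any distortion apply to the point x, -y, -z); pixel columns grow to the right and rows downward; lengths in mm; the calibration is good to about 2 mm. A picture is of the moment at which its call begins: read the wrist's pose just before it.
- job_done(): hands the job in; it is judged then, once.
Trained networks look in a picture, given as the dict that the camera call returned (one of the last four; its "shot" number tells which), for a name from the list of things; names that differ only in an ending like _2 or _b are one class to them, and where a whole thing is asked for, a point or a joint stands for the part that bears it (a point fixed in the world has none). Each returns a list of dicts, best first, with "conf" (0 to 1); they miss things now and then, are a little off and sometimes report something else, mostly with a low value. They report only what shows in the picture. A call takes as long as a camera call. They do not tell look-alikes from the thing itself.
- recognise(picture, thing): "at" ([column, row] in pixels, amid what is visible of it).
- place_of(picture, thing): "at" ([column, row] in pixels: a listed point, or the origin of a listed thing).
The state is a dict: "clock": time; "joints": joint angles; "joint_vel": joint speeds; "joint_efforts": joint torques, N m; "position": TCP position; "ee_rot": TCP orientation; "contact_force": force on the tool from outside, world axes, zero at the start; "wrist_torque": the same for the moment, N m; "gripper_width": finger opening in mm; "grasp_force": force on a finger pad.
Only numpy, scipy, OpenCV 4.12 (cv2) and the standard library are available. Lean on these libraries where they do the work, as an engineer would, in place of code of your own. Each camera call takes 0.05 s, during which the arm holds its last target. There are 200 camera calls.

## Task

Set the blue lever jack flat on the table with its saddle centred under the marked lift point on the front edge of the charcoal board, and give its red handle one full pump: all the way down, then let it come back up to its rest. Then press the handle all the way down again so the jack raises the board, and finish while still holding it down, without letting go. Do not push or lift the board by hand, keep the loose charcoal on it, and leave the other things on the table alone.

Things in the scene. Friction and masses are not known exactly. Their poses are not given: they have to be found in the camera images.
- jack: Loose blue lever jack, 0.7 to 1 kg. Base plate 240 x 90 mm, 10 mm thick (x from -140 to +100 mm). Origin on its underside, directly below the yellow carrying post; +x points from the handle to the saddle, z up. Starts upright on the table, to the left or right in front of the board. It lifts only while the handle is held down (no latch).
- carry_post (a point): Centre of the flat top of the jack's yellow upright carrying post, 118 mm above the jack's underside at jack x = y = 0. The post is 20 mm thick along jack y and 34 mm along jack x and clear to grip for its upper 45 mm; the jack balances close to it.
- saddle (a point): Centre of the top face of the jack's dark round saddle (40 mm diameter), at jack x = +75 mm, y = 0. 68 mm above the jack's underside at rest; rises 70 mm per rad of handle, 42 mm at full stroke. The blue cylinder below it has 46 mm diameter and ends 50 mm above the underside.
- handle_pad (a point): Top centre of the red pad (34 mm along the handle, 64 mm along jack y, 14 mm thick) ending the pump handle. Handle axis: along jack y at jack x = -30 mm, 60 mm high. Pad's middle is 110 mm from the axis; this point 7 mm above it, square to the handle. At rest the handle slopes up 0.5 rad away from the post (this point x = -123, 119 mm high); fully down it slopes down 0.1 rad (x = -140, 56 mm high).
- pump_handle (a joint): Angle of the jack's handle in rad: 0 at rest (raised), 0.6 fully down. A spring and the load push it back to 0 when released. It takes about 2 to 4 N on the red pad without load, and about 7 to 13 N when lifting the board.
- trestle: Fixed wooden trestle carrying the red, yellow-edged board (404 mm wide, 88 to 103 mm high, hinged at its far edge, 270 mm behind the lift line). Origin on the table below the middle of the lift line; +x points under the board, away from the robot; y along its front edge, which lies at x = 13 mm. Front legs 30 mm square at x = 50, y = +-165 mm, free between. Charcoal stands up to 70 mm above the board.
- lift_pad: Steel lift pad clamped on the board's front edge, 46 mm wide along y; its tongue sticks out 35 mm in front of that edge, 12 mm thick (85 to 97 mm high), with a yellow disc and black dot on top marking the lift point. Its place along the edge differs from run to run; it does not slide. Origin 3 mm above lift_point; axes as the board.
- lift_point (a point): The marked lift point: on the underside of the lift pad, straight below the black dot, 85 mm above the table while the board lies down (17 mm above the jack's saddle at rest). A full handle stroke raises it by about 25 mm.
- board_lump: Loose black charcoal lump 55 x 42 x 34 mm lying on the board, origin at the centre of its underside. To stay on the board.
- green_pot: Green mug, 84 mm diameter, 90 mm high, handle at its +y; origin under its centre. Bystander, leave alone.
- lump_left: Loose charcoal lump 70 x 50 x 40 mm on the table at the left. Bystander.
- lump_right: Loose charcoal lump 60 x 50 x 35 mm on the table at the right. Bystander.
- paint_tin: Tin can 80 mm diameter, 95 mm high, at the right. Bystander.
- jar: Amber jar 68 mm diameter, 100 mm high, at the left. Bystander.
- brush: Paint brush lying on the table at the left. Bystander.
Mind the look-alikes: they are no part of the job. What is shaped like the board_lump but purple or white is not meant.

How it is judged (in metres and radians):
On the way, in this order (a step that is already met when the one before it is completed fails the run):
1. the jack stands flat on the table, handle up, its saddle centred under the lift point (within 12 mm) (horizontal distance between saddle and lift_point below 0.012 m and height (world z) of jack below 0.005 m and angle between jack's own z axis and vertical below 0.05 rad and value of joint pump_handle below 0.1 rad), for 0.2 s.
2. the first pump: the handle is pressed fully down (over 0.5 rad) and the jack lifts the pad (value of joint pump_handle above 0.5 rad and height (world z) of lift_point above 0.101 m and contact force between jack and lift_pad above 2 N and horizontal distance between saddle and lift_point below 0.012 m), for 0.1 s.
3. the handle has come back up (under 0.1 rad) (value of joint pump_handle below 0.1 rad), for 0.1 s.
At the end, for the whole second after the job is handed in: Robot still holds the handle down (over 0.5 rad), pressing the jack over 1 N; jack flat on the table, saddle within 12 mm of the lift point in plan, carrying it with over 2 N, over 101 mm high; robot off the board, loose lump on it, bystanders within 40 mm of their starts (all of step 2 and height (world z) of jack below 0.005 m and angle between jack's own z axis and vertical below 0.05 rad and contact force between any of the fingers, the arm and jack above 1 N and contact force between each of the fingers, the arm and trestle below 0.5 N and height (world z) of board_lump above 0.09 m and distance of each of green_pot, lump_left, lump_right, paint_tin, brush, jar from where it was at the start of the episode below 0.04 m); the arm keeps its last pose, push and grip.
It fails at once if a bystander is displaced by more than 40 mm (distance of any of green_pot, lump_left, lump_right, paint_tin, brush, jar from where it was at the start of the episode above 0.04 m).
It fails at once if the loose lump falls off the board (height (world z) of board_lump below 0.08 m).
It fails at once if the robot pushes or lifts the board itself (over 6 N) (contact force between any of the fingers, the arm and trestle above 6 N).
It fails at once if the jack is tipped by more than 0.5 rad (angle between jack's own z axis and vertical above 0.5 rad).
It also fails if it takes over 53 s, if anything falls off the work surface, if the arm or the gripper's body presses on something with over 40 N, if the wrist force passes 120 N, or if a joint passes its speed limit or range.

## Working session

There is one attempt and no reset: what is moved stays moved. The work goes in short steps, Python scripts to look and compute and a tool call to move; the robot and the scene stay as the last step left them, time stands still between calls to the robot, and variables do not carry over. Pictures are saved under pics/ and viewed, at most 10 in all, crops included, and the job is handed in when it is done.

Besides the shell and the picture viewer there is one more tool, called after "Request:" as name(argument=value, ...), one argument or row to a line, values as JSON. carry_out: Moves the arm, as the interface text tells. Its arguments: {"type":"object","properties":{"slide":{"type":"array"},"roll":{"type":"array"},"claw":{"type":"array"}},"required":["slide","roll","claw"]}

```bash
mkdir -p pics
cat > h.py <<'E'
import numpy as np, cv2
from scipy.spatial.transform import Rotation as R
from bench import *
def T_of(p):
    if "world_from_camera" in p: return np.array(p["world_from_camera"])
    s=p["st"]; T=np.eye(4); T[:3,:3]=R.from_quat(s["ee_rot"]).as_matrix(); T[:3,3]=s["position"]
    return T@np.array(p["T_tool_cam"])
def shot(n,save=None):
    s=read_state(); p=get_image(n); q=p; q["st"]=s
    if save: cv2.imwrite("pics/"+save,cv2.cvtColor(p["img"],cv2.COLOR_RGB2BGR))
    return q
def ray(p,uv):
    K=np.array(p["mtx"],float); d=np.array([p["k1"],0,0,0],float)
    x,y=cv2.undistortPoints(np.array([[uv]],float),K,d)[0,0]
    return np.array([x,-y,-1.])
def depth_pt(p,uv,w=1):
    u,v=[int(round(a)) for a in uv]; z=p["z_map"][max(v-w,0):v+w+1,max(u-w,0):u+w+1]; z=z[z>0]
    if len(z)==0: return None
    return (T_of(p)@np.r_[ray(p,uv)*np.median(z),1])[:3]
def plane_pt(p,uv,h):
    T=T_of(p); d=T[:3,:3]@ray(p,uv); o=T[:3,3]; return o+d*(h-o[2])/d[2]
E
python3 - <<'E'
from h import *
np.set_printoptions(precision=1,suppress=True)
print(read_state(), grip_point_offset)
H=dict(carry_post=118,saddle=68,handle_pad=119,lift_pad=88,lift_point=85,trestle=0,jack=0,green_pot=0,board_lump=103,lump_left=0,lump_right=0,paint_tin=0,jar=0,brush=0)
for n in ("top","side"):
    p=shot(n,n+"0.png")
    print(n,p["k1"],T_of(p)[:3,3])
    for t,h in H.items():
        for r in place_of(p,t)[:3]:
            print(n,t,round(r["conf"],2),np.array(r["at"]),plane_pt(p,r["at"],h),depth_pt(p,r["at"]))
E
```

```text
{'clock': 0.0, 'joints': array([-0.9,  0.4,  0. , -0. , -1.2, -0.3]), 'joint_vel': array([-0.,  0.,  0., -0.,  0.,  0.]), 'joint_efforts': array([  0. , -39.2,  18.8,   4.2,  -0. ,   0. ]), 'position': array([ 235.7, -578.6,  403.6]), 'ee_rot': array([-0.2,  1. ,  0. , -0. ]), 'contact_force': array([-0.1, -0.2,  0.5]), 'wrist_torque': array([ 0.,  0., -0.]), 'grasp_force': 0.0, 'gripper_width': 85.53453682533348} 154.70000000000002
top -0.17647265806373155 [ 297.5    3.1 1509.5]
top carry_post 0.58 [392.4 244. ] [ 489.2 -334.2  118. ] [ 489.5 -334.8  115.7]
top saddle 0.52 [392.8 223.1] [ 559.5 -352.2   68. ] [ 559.9 -352.6   66.3]
top handle_pad 0.87 [387.6 287.1] [ 366.  -311.9  119. ] [ 366.2 -312.9  114.7]
top handle_pad 0.35 [137.9 206.3] [622.6 405.1 119. ] [641.3 428.2  39.3]
top lift_pad 0.89 [283.9 185.5] [679.9 -27.3  88. ] [677.4 -27.1  97.3]
top lift_point 0.73 [284.2 187.5] [674.5 -28.   85. ] [671.  -27.7  98.3]
top lift_point 0.19 [389.4 244.5] [ 492.6 -333.1   85. ] [ 488.3 -325.8  116. ]
top trestle 0.84 [274.2 194.6] [674.8   2.5   0. ] [675.5   2.5  -3. ]
top jack
[... 1350 characters left out ...]
[674.8 -17.4 100.4]
side green_pot 0.61 [243.3 324.4] [444.1 312.7   0. ] [424.2 336.   44.9]
side board_lump 0.87 [176.8 271.2] [608.4 340.  103. ] [679.9 286.6   7.1]
side board_lump 0.69 [203.5 175.4] [812.1  20.5 103. ] [792.1  40.1 122.3]
side board_lump 0.67 [225.1 244.8] [572.1 211.5 103. ] [625.7 154.3  25.8]
side lump_left 0.7 [144.2 320.4] [640.1 435.3   0. ] [615.2 448.5  36.2]
side lump_left 0.32 [354.3 151.8] [ 558.9 -523.8    0. ] [ 488.8 -336.4  119.4]
side lump_right 0.76 [396.  171.3] [ 382.3 -489.8    0. ] [ 379.  -476.3    8.9]
side paint_tin 0.68 [313.2 155. ] [ 674.4 -415.3    0. ] [ 656.8 -380.8   24.1]
side jar 0.61 [145.8 290. ] [704.7 371.6   0. ] [673.3 389.8  40.8]
```

View pics/top0.png

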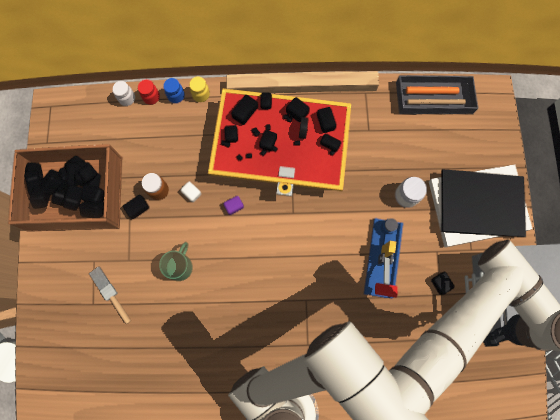

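View pics/side0.png

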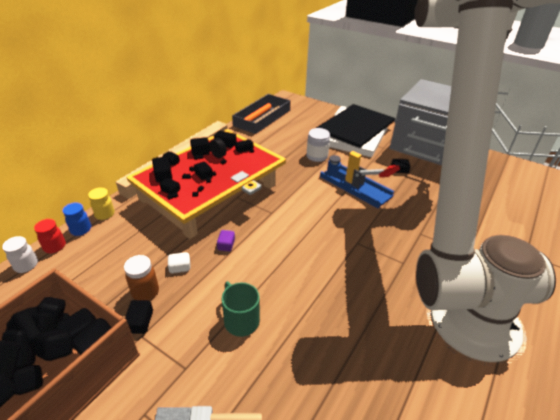

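Top view: jack's blue base is around (385,258), with its post at (390,247), saddle at (391,226) and red pad at (387,290). It is the only jack. The lift pad with the dot is at (285,187). Purple (233,205) and white (190,192) lumps are look-alikes lying on the table, not on the board. Next I'll work out the move that brings the wrist camera over the jack.

```bash
cat >> h.py <<'E'
def plan(tcp,yaw=None):
    """shift in tool axes (m) and roll (deg) to world tcp (mm); yaw = jack heading; tool y // jack y"""
    s=read_state(); M=R.from_quat(s["ee_rot"]).as_matrix()
    d=M.T@(np.array(tcp)-s["position"])/1000
    out=[np.round(d,4)]
    if yaw is not None:
        y=M.T@np.array([-np.sin(yaw),np.cos(yaw),0]); a=np.degrees(np.arctan2(-y[0],y[1]))
        out.append(round((a+90)%180-90,1))
    return out
E
python3 - <<'E'
from h import *
np.set_printoptions(precision=3,suppress=True)
s=read_state();print(R.from_quat(s["ee_rot"]).as_matrix())
p=shot("wrist");print(p["T_tool_cam"],p["mtx"])
print(plan([470,-330,400],-0.2))
E
```

```text
[[-0.926 -0.377  0.   ]
 [-0.377  0.926 -0.   ]
 [ 0.    -0.    -1.   ]]
[[ 0.     0.945  0.326 85.434]
 [ 1.    -0.    -0.001  0.485]
 [-0.001  0.326 -0.945 31.51 ]
 [ 0.     0.     0.     1.   ]] [[363.027   0.    280.49 ]
 [  0.    363.027 205.542]
 [  0.      0.      1.   ]]
[array([-0.311,  0.142,  0.005]), np.float64(33.6)]
```

Request:
carry_out(
  slide=[
    [-0.05,0.02,0],
    [-0.1,0.045,0],
    [-0.15,0.07,0],
    [-0.2,0.09,0],
    [-0.25,0.115,0],
    [-0.311,0.142,0],
    [-0.311,0.142,0],
    [-0.311,0.142,0],
  ],
  roll=[9,18,27,33.6,33.6,33.6,33.6,33.6],
  claw=[0.085,0.085,0.085,0.085,0.085,0.085,0.085,0.085],
)

```text
clock: 2.55
position: [470.4, -329.7, 404.7]
ee_rot: [0.099, 0.995, -0.0, -0.0]
contact_force: [-0.1, -0.3, 0.5]
gripper_width: 85.0
grasp_force: 0.0
```

Run:
```python
from h import *
np.set_printoptions(precision=1,suppress=True)
s=read_state();print(s["position"],s["ee_rot"],s["clock"])
p=shot("wrist","w1.png")
for t,h in dict(carry_post=118,saddle=68,handle_pad=119,jack=0).items():
    for r in place_of(p,t)[:2]: print(t,round(r["conf"],2),np.array(r["at"]),plane_pt(p,r["at"],h),depth_pt(p,r["at"]))
p=shot("top","t1.png")
for t,h in dict(carry_post=118,saddle=68,handle_pad=119,lift_point=97,lift_pad=88,board_lump=103).items():
    for r in place_of(p,t)[:3]: print(t,round(r["conf"],2),np.array(r["at"]),plane_pt(p,r["at"],h),depth_pt(p,r["at"]))
```

```text
[ 470.4 -329.7  404.7] [ 0.1  1.  -0.  -0. ] 2.55
carry_post 0.84 [281.1 217.8] [ 482.3 -331.8  118. ] [ 482.5 -331.9  117.5]
saddle 0.56 [283.7 269.8] [ 553.4 -343.5   68. ] [ 553.8 -343.5   67.3]
handle_pad 0.72 [279.8  39.8] [ 360.2 -308.2  119. ] [ 360.1 -308.2  118.3]
carry_post 0.96 [391.9 246.9] [ 480.8 -332.2  118. ] [ 480.9 -332.3  117.4]
saddle 0.55 [114.5 293.6] [370.2 486.9  68. ] [372.7 503.5  18.6]
saddle 0.21 [271.3 193.5] [661.5  11.2  68. ] [678.4  11.6   1. ]
handle_pad 0.72 [160.  186.8] [679.7 339.7 119. ] [689.8 348.6  82.2]
handle_pad 0.63 [387.5 289.3] [ 359.7 -311.2  119. ] [ 359.8 -311.5  117.6]
lift_point 0.59 [284.5 184.3] [681.2 -29.   97. ] [681.3 -29.   96.4]
lift_pad 0.65 [285.5 186.3] [677.3 -32.   88. ] [674.4 -31.7  99. ]
board_lump 0.55 [191.6 191.5] [666.3 247.6 103. ] [684.2 259.5  34.4]
board_lump 0.52 [269.7 141.6] [814.7  11.5 103. ] [802.4  11.3 136.6]
```

View pics/w1.png

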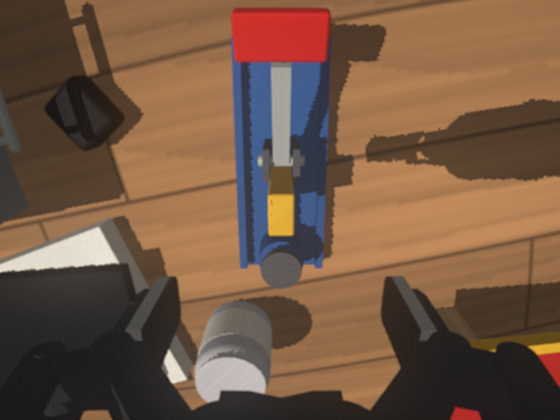

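Wrist view: red pad at (281,36), top of the yellow post at (281,215), saddle at (282,268). All three lie in one column, so the gripper is aligned with the jack (yaw about -0.19). Descending onto the post.

Request:
carry_out(
  slide=[
    [-0.012,0,0.03],
    [-0.012,0,0.08],
    [-0.012,0,0.12],
    [-0.012,0,0.152],
    [-0.012,0,0.152],
    [-0.012,0,0.152],
    [-0.012,0,0.152],
    [-0.012,0,0.152],
  ],
  roll=[0,0,0,0,0,0,0,0],
  claw=[0.085,0.085,0.085,0.085,0.085,0.05,0.01,0.005],
)

```text
clock: 4.15
position: [482.2, -332.4, 254.1]
ee_rot: [0.1, 0.995, -0.0, 0.001]
contact_force: [0.5, 0.2, -0.4]
gripper_width: 32.1
grasp_force: 0.0
```

Request:
carry_out(
  slide=[
    [0,0,0],
    [0,0,0],
    [0,0,0],
    [0,0,0],
  ],
  roll=[0,0,0,0],
  claw=[0.005,0.005,0.005,0.005],
)

```text
clock: 4.65
position: [482.3, -332.1, 253.7]
ee_rot: [0.099, 0.995, -0.0, 0.001]
contact_force: [-1.1, 3.7, 5.3]
gripper_width: 19.3
grasp_force: 60.1
```

Run:
```python
from h import *
np.set_printoptions(precision=4,suppress=True)
print(plan([512,-11,285],-0.11))
p=shot("top")
# board front yellow edge direction
hsv=cv2.cvtColor(p["img"],cv2.COLOR_RGB2HSV); m=cv2.inRange(hsv,(22,170,150),(34,255,255)); 
red=cv2.inRange(hsv,(0,180,120),(8,255,255)); red[:, :200]=0; red[:,355:]=0; red[:80]=0; red[195:]=0
r=cv2.minAreaRect(cv2.findNonZero(red)); print(r)
print(np.array([plane_pt(p,c,103) for c in cv2.boxPoints(r)]))
```

```text
[array([ 0.0344,  0.3206, -0.0314]), np.float64(-5.1)]
((280.6230773925781, 137.984619140625), (126.01702117919922, 78.27555084228516), 6.911227226257324)
[[ 732.8843  182.3901  103.    ]
 [ 986.2037  153.6645  103.    ]
 [ 923.184  -233.3973  103.    ]
 [ 674.6733 -189.0199  103.    ]]
```

Request:
carry_out(
  slide=[
    [0,0,-0.015],
    [0,0,-0.03],
    [0.004,0.03,-0.03],
    [0.01,0.08,-0.03],
    [0.016,0.13,-0.03],
    [0.022,0.18,-0.03],
    [0.028,0.23,-0.03],
    [0.032,0.28,-0.03],
  ],
  roll=[0,0,0,-1,-2,-2.8,-2.8,-2.8],
  claw=[0.005,0.005,0.005,0.005,0.005,0.005,0.005,0.005],
)

```text
clock: 5.7
position: [505.7, -50.2, 282.8]
ee_rot: [0.076, 0.997, -0.0, -0.0]
contact_force: [1.3, -0.7, -8.9]
gripper_width: 19.2
grasp_force: 61.0
```

Request:
carry_out(
  slide=[
    [0.002,0.025,0],
    [0.003,0.042,0],
    [0.003,0.047,0],
    [0.003,0.047,0],
    [0.003,0.047,0],
  ],
  roll=[0,0,0,0,0],
  claw=[0.005,0.005,0.005,0.005,0.005],
)

```text
clock: 6.32
position: [510.1, -5.5, 282.6]
ee_rot: [0.076, 0.997, -0.0, -0.0]
contact_force: [-0.2, -0.1, -8.9]
gripper_width: 19.6
grasp_force: 61.4
```

```bash
python3 - <<'E'
from h import *
np.set_printoptions(precision=1,suppress=True)
s=read_state();print(s["position"],s["ee_rot"],s["clock"],s["contact_force"],s["gripper_width"])
for n in ("wrist","top","side"):
  p=shot(n,n[0]+"2.png")
  for t,h in dict(saddle=98,handle_pad=149,lift_point=85,lift_pad=88).items():
    for r in place_of(p,t)[:2]: print(n,t,round(r["conf"],2),np.array(r["at"]),plane_pt(p,r["at"],h),depth_pt(p,r["at"]))
E
python3 -c "
import cv2
a=cv2.imread('pics/w2.png');b=cv2.imread('pics/t2.png')[150:290,220:360];c=cv2.imread('pics/s2.png')[110:250,180:320]
r=cv2.hconcat([cv2.resize(b,(400,400),interpolation=cv2.INTER_CUBIC),cv2.resize(c,(400,400),interpolation=cv2.INTER_CUBIC)])
cv2.imwrite('pics/m2.png',r)"
```

```text
[510.1  -5.5 282.6] [ 0.1  1.  -0.  -0. ] 6.325 [-0.2 -0.1 -8.9] 19.58163420758081
wrist saddle 0.89 [280.3 385.4] [581.8 -16.8  98. ] [583.9 -17.2  95.9]
wrist saddle 0.31 [279.  336.6] [548.2 -12.4  98. ] [509.8  -6.2 145.9]
top handle_pad 0.86 [276.7 281.4] [390.8   2.6 149. ] [391.1   2.6 144.8]
top handle_pad 0.66 [277.  243.6] [496.3  -1.3 149. ] [472.6  -0.8 311. ]
top lift_point 0.52 [285.3 186.9] [676.3 -31.4  85. ] [673.  -31.1  97.3]
top lift_point 0.26 [155.8 188.8] [683.2 360.8  85. ] [680.5 358.2  95.2]
top lift_pad 0.75 [285.8 187.2] [674.5 -32.8  88. ] [671.4 -32.5  99.7]
side saddle 0.6 [272.6 199.1] [581.3  -8.4  98. ] [581.8  -9.1  97.3]
side handle_pad 0.93 [333.4 215.6] [384.9  13.7 149. ] [382.6  19.2 154. ]
side handle_pad 0.28 [249.4 187.7] [624.5  40.  149. ] [665.5 -12.7  99.2]
side lift_point 0.82 [247.3 188.1] [681.2 -22.7  85. ] [670.4  -9.   98. ]
side lift_pad 0.57 [247.5 183.6] [691.7 -37.8  88. ] [680.7 -23.8 100.9]
```

View pics/m2.png

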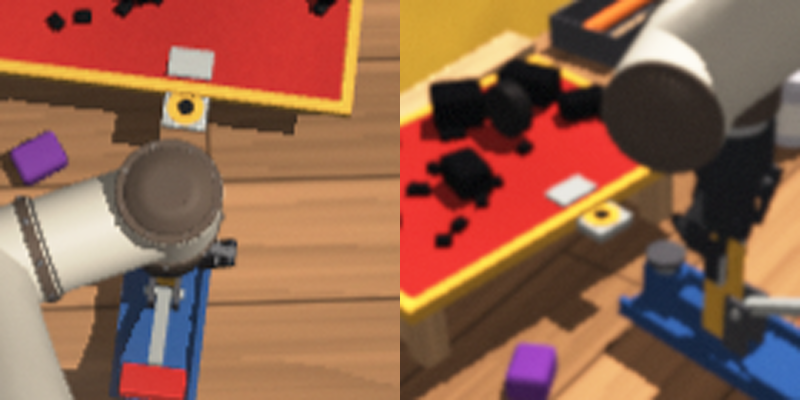

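View pics/w2.png

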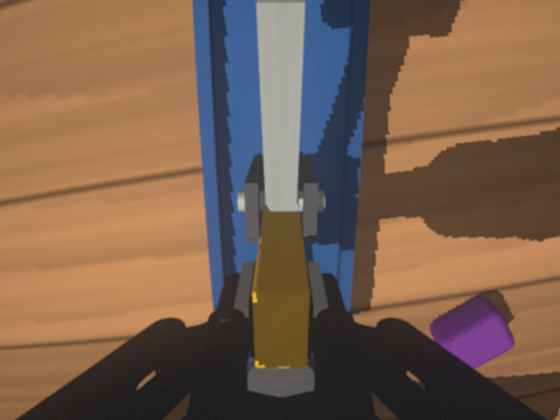

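Left crop (top view): the dot is at about (284.8,187.5) in the full image. Right crop (side view): the dot is at about (250.4,185.3) and the saddle's top centre at about (272.8,199.3). The wrist view shows the post held squarely. Next is a finer position for the dot.

Run:
```python
from h import *
np.set_printoptions(precision=1,suppress=True)
for n,c in (("top",(284.8,187.5)),("side",(250.4,185.3))):
  p=shot(n); u,v=map(int,c)
  a=p["img"][v-6:v+7,u-8:u+9].astype(float)
  # black dot: dark-weighted centroid inside bright neighbourhood
  hsv=cv2.cvtColor(p["img"],cv2.COLOR_RGB2HSV)[v-7:v+8,u-9:u+10]
  y=cv2.inRange(hsv,(20,120,120),(36,255,255)); y[:3]=0 if n=="top" else y[:3]
  g=a.sum(2); w=np.clip(200-g[3:-3,4:-4],0,None); i,j=np.mgrid[v-3:v+4,u-4:u+5]
  d=((w*j).sum()/w.sum(),(w*i).sum()/w.sum())
  print(n,"dot",d,plane_pt(p,d,97),depth_pt(p,d,2)); print((y>0).astype(int))
  if n=="side":
    for q in ((272.8,199.3),): print(plane_pt(p,q,97))
print(read_state()["position"])
```

```text
top dot (np.float64(284.5457249070632), np.float64(186.91598513011152)) [673.1 -28.9  97. ] [672.8 -28.8  98.3]
[[0 0 0 0 0 0 0 0 0 0 0 0 0 0 0 0 0 0 0]
 [0 0 0 0 0 0 0 0 0 0 0 0 0 0 0 0 0 0 0]
 [0 0 0 0 0 0 0 0 0 0 0 0 0 0 0 0 0 0 0]
 [0 0 0 0 0 1 1 1 0 1 1 0 0 0 1 0 0 0 0]
 [0 0 0 0 0 1 1 1 0 0 0 0 0 1 1 1 0 0 0]
 [0 0 0 0 1 1 1 0 0 0 0 0 0 1 1 1 0 0 0]
 [0 0 0 0 1 1 1 0 0 0 0 0 0 1 1 1 0 0 0]
 [0 0 0 0 1 1 1 0 0 0 0 0 0 1 1 1 0 0 0]
 [0 0 0 0 1 1 1 0 0 0 0 0 1 1 1 1 0 0 0]
 [0 0 0 0 1 1 1 1 0 0 0 0 0 1 1 1 0 0 0]
 [0 0 0 0 1 1 1 1 0 0 0 0 1 1 1 0 0 0 0]
 [0 0 0 0 0 0 1 1 1 1 1 1 1 1 1 0 0 0 0]
 [0 0 0 0 0 0 0 1 1 1 1 1 1 0 0 0 0 0 0]
 [0 0 0 0 0 0 0 0 0 0 0 0 0 0 0 0 0 0 0]
 [0 0 0 0 0 0 0 0 0 0 0 0 0 0 0 0 0 0 0]]
side dot (np.float64(250.0), np.float64(185.0)) [673.8 -26.7  97. ] [671.4 -23.6  99.9]
[[0 0 0 0 0 0 1 1 1 1 1 1 1 0 0 0 0 0 0]
 [0 0 0 0 0 1 1 1 1 1 1 0 0 0 0 0 0 0 0]
 [0 0 0 1 1 1 1 1 1 0 0 0 0 0 0 0 0 0 0]
 [0 1 1 1 1 1 1 1 0 1 1 1 1 0 0 0 0 0 0]
 [1 1 1 1 1 1 1 1 1 1 1 1 1 1 1 0 0 0 0]
 [1 1 1 1 1 1 1 0 0 0 0 1 1 1 1 0 0 0 0]
 [1 1 0 0 1 1 1 0 0 0 0 0 1 1 1 0 0 0 0]
 [1 0 0 1 1 1 1 0 0 0 0 0 1 1 1 0 0 0 0]
 [0 0 0 0 1 1 1 1 0 0 0 1 1 1 1 0 0 0 0]
 [0 0 0 0 0 1 1 1 1 1 1 1 1 1 0 0 0 0 0]
 [0 0 0 0 0 0 0 1 1 1 1 1 0 0 0 0 0 0 0]
 [0 0 0 0 0 0 0 0 0 0 0 0 0 0 0 0 0 0 0]
 [0 0 0 0 0 0 0 0 0 0 0 0 0 0 0 0 0 0 0]
 [0 0 0 0 0 0 0 0 0 0 0 0 0 0 0 0 0 0 0]
 [0 0 0 0 0 0 0 0 0 0 0 0 0 0 0 0 0 0 0]]
[581.1  -9.   97. ]
[510.2  -4.6 282.7]
```

Request:
carry_out(
  slide=[
    [0,0.0015,0.012],
    [0,0.0015,0.023],
    [-0.025,0.0015,0.023],
    [-0.05,0.0015,0.023],
    [-0.075,0.0015,0.023],
    [-0.092,0.0015,0.023],
    [-0.092,0.0015,0.023],
    [-0.092,0.0015,0.023],
  ],
  roll=[0,0,0,0,0,0,0,0],
  claw=[0.005,0.005,0.005,0.005,0.005,0.005,0.005,0.005],
)

```text
clock: 8.18
position: [600.5, -17.1, 258.3]
ee_rot: [0.076, 0.997, -0.0, -0.002]
contact_force: [-0.3, -0.6, -8.6]
gripper_width: 19.0
grasp_force: 61.4
```

Run:
```python
from h import *
np.set_printoptions(precision=1,suppress=True)
s=read_state();print(s["position"],s["ee_rot"],s["clock"],s["contact_force"],s["gripper_width"])
for n in ("wrist","top","side"):
  p=shot(n,n[0]+"3.png")
  for t,h in dict(saddle=74,handle_pad=125,lift_point=85).items():
    for r in place_of(p,t)[:2]: print(n,t,round(r["conf"],2),np.array(r["at"]),plane_pt(p,r["at"],h),depth_pt(p,r["at"]))
a=cv2.imread('pics/t3.png')[150:290,220:360];b=cv2.imread('pics/s3.png')[130:230,200:300]
cv2.imwrite('pics/m3.png',cv2.hconcat([cv2.resize(i,(400,400),interpolation=cv2.INTER_CUBIC) for i in (a,b)]))
```

```text
[600.5 -17.1 258.3] [ 0.1  1.  -0.  -0. ] 8.175 [-0.3 -0.6 -8.6] 19.04548967730333
wrist saddle 0.61 [282.3 383.2] [669.7 -26.9  74. ] [649.3 -23.9  94.3]
wrist lift_point 0.85 [282.7 400.6] [670.9 -26.9  85. ] [588.6 -15.  160.4]
top handle_pad 0.6 [280.3 249. ] [484.  -10.3 125. ] [484.1 -10.3 124.4]
side saddle 0.54 [248.7 192.4] [674.1 -19.6  74. ] [659.9  -1.4  91.7]
side handle_pad 0.62 [305.9 209.2] [467.    5.5 125. ] [464.4  10.3 129.5]
side lift_point 0.69 [249.1 186.6] [681.3 -31.6  85. ] [668.2 -14.9 100.7]
side lift_point 0.39 [143.3 290. ] [643.8 412.6  85. ] [675.8 394.5  43.8]
```

View pics/m3.png

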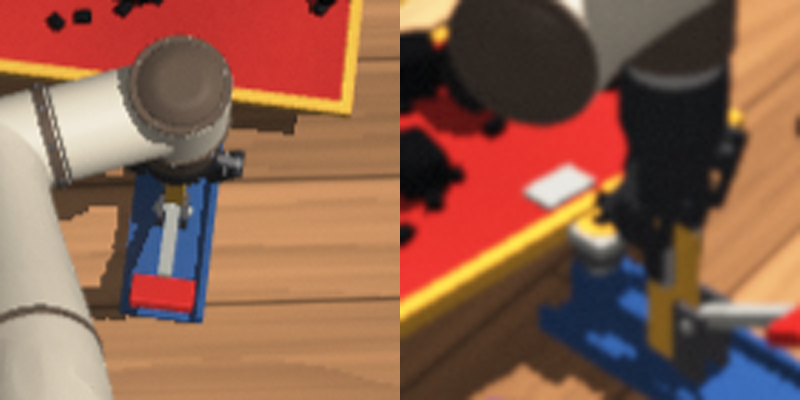

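Left crop: the jack is now in front of the board, with the red pad at about (277,252) in the full image. Right crop: the tongue is at about (250,189) with the saddle directly beneath it. By the arm pose the saddle is within 1–2 mm of the lift point, so I'll lower and release.

Request:
carry_out(
  slide=[
    [0.001,0,0.003],
    [0.001,0,0.005],
    [0.001,0,0.005],
    [0.001,0,0.005],
    [0.001,0,0.005],
    [0.001,0,0.005],
    [0.001,0,0.005],
  ],
  roll=[0,0,0,0,0,0,0],
  claw=[0.005,0.005,0.005,0.02,0.035,0.05,0.06],
)

```text
clock: 9.65
position: [600.8, -16.8, 255.6]
ee_rot: [0.075, 0.997, 0.0, 0.001]
contact_force: [-0.8, 1.4, -0.3]
gripper_width: 60.0
grasp_force: 0.0
```

Run:
```python
from h import *
np.set_printoptions(precision=1,suppress=True)
s=read_state();print(s["position"],s["ee_rot"],s["clock"],s["contact_force"],s["gripper_width"])
for n in ("wrist","top","side"):
  p=shot(n,n[0]+"4.png")
  for t,h in dict(carry_post=118,saddle=68,handle_pad=119,lift_point=85).items():
    for r in place_of(p,t)[:1]: print(n,t,round(r["conf"],2),np.array(r["at"]),plane_pt(p,r["at"],h),depth_pt(p,r["at"]))
```

```text
[600.8 -16.8 255.6] [0.1 1.  0.  0. ] 9.65 [-0.8  1.4 -0.3] 60.02302607265896
wrist carry_post 0.98 [281.6 328.7] [598.5 -16.1 118. ] [598.9 -16.2 117.4]
wrist saddle 0.57 [281.8 377.6] [670.7 -26.7  68. ] [648.7 -23.4  90.2]
wrist lift_point 0.77 [279.2 399.9] [668.9 -27.8  85. ] [589.3 -15.5 157.5]
top carry_post 0.74 [283.3 206.6] [608.6 -22.8 118. ] [559.  -18.7 339.8]
top handle_pad 0.46 [441.1 283.8] [ 368.7 -469.7  119. ] [ 373.  -498.1   35.5]
side carry_post 0.92 [269.3 190. ] [597.9 -16.  118. ] [596.7 -14.3 119.6]
side saddle 0.49 [248.6 193. ] [677.5 -23.3  68. ] [662.3  -3.9  86.9]
side handle_pad 0.81 [304.3 209.9] [472.3   3.9 119. ] [467.8  12.4 126.9]
side lift_point 0.68 [251.3 186.2] [677.1 -37.   85. ] [612.9  46.5 162.9]
```

Request:
carry_out(
  slide=[
    [0,0,-0.04],
    [0,0,-0.09],
    [0.02,0,-0.12],
    [0.07,0,-0.13],
    [0.12,0,-0.13],
    [0.12,0,-0.13],
    [0.12,0,-0.13],
  ],
  roll=[0,0,0,0,0,0,0],
  claw=[0.07,0.07,0.05,0,0,0,0],
)

```text
clock: 11.28
position: [482.1, 1.3, 385.3]
ee_rot: [0.075, 0.997, 0.0, 0.001]
contact_force: [0.3, 0.8, 0.5]
gripper_width: 0.0
grasp_force: 0.0
```

Run:
```python
from h import *
np.set_printoptions(precision=1,suppress=True)
s=read_state();print(s["position"],s["ee_rot"],s["clock"],s["contact_force"],s["gripper_width"])
for n in ("wrist","top","side"):
  p=shot(n,n[0]+"5.png")
  for t,h in dict(carry_post=118,saddle=68,handle_pad=119,lift_point=85).items():
    for r in place_of(p,t)[:1]: print(n,t,round(r["conf"],2),np.array(r["at"]),plane_pt(p,r["at"],h),depth_pt(p,r["at"]))
```

```text
[482.1   1.3 385.3] [0.1 1.  0.  0. ] 11.275 [0.3 0.8 0.5] 0.04349529405967297
wrist carry_post 0.68 [279.6 347.1] [598.1 -17.  118. ] [486.9   0.1 248.6]
wrist saddle 0.51 [279.8 370.8] [670.8 -27.9  68. ] [648.5 -24.5  91.3]
wrist handle_pad 0.87 [280.6 202.2] [475.6   2.4 119. ] [475.6   2.4 119. ]
wrist lift_point 0.64 [279.  383.3] [670.3 -28.6  85. ] [657.5 -26.6  97.6]
top carry_post 0.84 [279.3 207.8] [605.4 -11.1 118. ] [505.6  -6.5 569.2]
top handle_pad 0.51 [279.1 250. ] [482.   -6.8 119. ] [444.8  -4.8 399.4]
top lift_point 0.66 [283.9 185.8] [679.8 -27.3  85. ] [676.1 -27.   98.9]
side carry_post 0.89 [268.5 188.8] [602.9 -19.4 118. ] [601.2 -16.8 120.3]
side saddle 0.48 [249.5 192.3] [677.3 -27.6  68. ] [657.1  -1.5  93.2]
side handle_pad 0.84 [303.9 207.9] [477.4  -2.6 119. ] [476.1  -0.  121.4]
side lift_point 0.79 [249.9 188.1] [674.9 -27.   85. ] [662.9 -11.5  99.6]
```

View pics/w5.png

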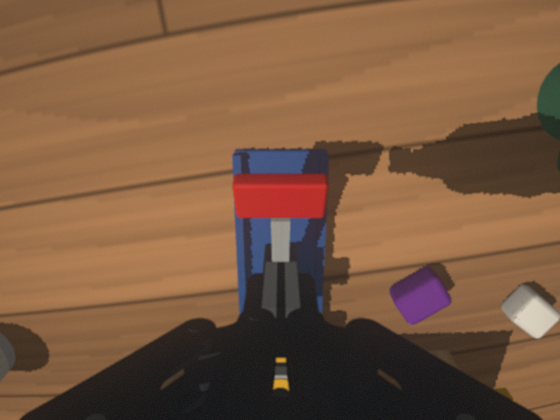

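The wrist view shows the red pad at (281,196), directly under the closed fingertips' approach line. The saddle and lift point coincide within about 1 mm. Starting the first pump.

Request:
carry_out(
  slide=[
    [0,0,0.04],
    [0,0,0.075],
    [0,0,0.085],
    [0.003,0,0.093],
    [0.006,0,0.101],
    [0.01,0,0.11],
    [0.013,0,0.119],
    [0.016,0,0.128],
  ],
  roll=[0,0,0,0,0,0,0,0],
  claw=[0,0,0,0,0,0,0,0],
)

```text
clock: 13.02
position: [466.7, 3.8, 257.5]
ee_rot: [0.075, 0.997, 0.0, 0.002]
contact_force: [0.6, -2.0, 7.8]
gripper_width: -0.1
grasp_force: 3.6
```

Request:
carry_out(
  slide=[
    [0.002,0,0.007],
    [0.004,0,0.014],
    [0.006,0,0.02],
    [0.008,0,0.025],
    [0.008,0,0.028],
  ],
  roll=[0,0,0,0,0],
  claw=[0,0,0,0,0],
)

```text
clock: 13.65
position: [460.9, 5.4, 230.6]
ee_rot: [0.074, 0.997, 0.001, 0.005]
contact_force: [3.6, -3.6, 8.5]
gripper_width: 0.2
grasp_force: 4.1
```

Run:
```python
from h import *
np.set_printoptions(precision=1,suppress=True)
s=read_state();print(s["position"],s["ee_rot"],s["clock"],s["contact_force"],s["gripper_width"])
p=shot("side","s6.png")
for t,h in dict(carry_post=118,saddle=110,handle_pad=56,lift_point=110).items():
    for r in place_of(p,t)[:1]: print(t,round(r["conf"],2),np.array(r["at"]),plane_pt(p,r["at"],h),depth_pt(p,r["at"]))
p=shot("wrist","w6.png")
for t,h in dict(carry_post=118,handle_pad=56,lift_point=110).items():
    for r in place_of(p,t)[:1]: print(t,round(r["conf"],2),np.array(r["at"]),plane_pt(p,r["at"],h),depth_pt(p,r["at"]))
a=cv2.imread('pics/w6.png')[60:360,130:430];b=cv2.imread('pics/s6.png')[130:260,200:330]
cv2.imwrite('pics/m6.png',cv2.hconcat([cv2.resize(i,(400,400),interpolation=cv2.INTER_CUBIC) for i in (a,b)]))
```

```text
[460.9   5.4 230.6] [0.1 1.  0.  0. ] 13.65 [ 3.6 -3.6  8.5] 0.18878518251153184
carry_post 0.55 [268.1 190.8] [598.6 -11.1 118. ] [598.4 -10.7 118.3]
saddle 0.63 [248.6 178.7] [685.  -35.4 110. ] [671.2 -17.6 126. ]
handle_pad 0.56 [305.2 229.7] [462.8   7.8  56. ] [459.8  13.6  62. ]
lift_point 0.63 [239.9 323.4] [402.4 371.7 110. ] [428.9 341.5  51.4]
handle_pad 0.58 [279.  276.3] [459.9   5.3  56. ] [450.4   6.7  72.2]
```

View pics/m6.png

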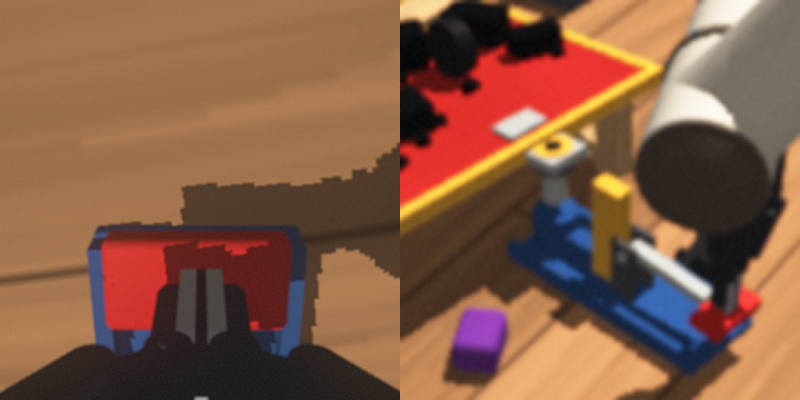

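The left crop shows the fingertips on the red pad. The right crop shows the pad tongue raised on the saddle and the handle down. I'll press a little more to complete the stroke and hold it, then release.

Request:
carry_out(
  slide=[
    [0,0,0.003],
    [0,0,0.005],
    [0,0,0.005],
    [0,0,0.005],
  ],
  roll=[0,0,0,0],
  claw=[0,0,0,0],
)

```text
clock: 14.6
position: [460.9, 5.4, 228.2]
ee_rot: [0.074, 0.997, 0.001, 0.005]
contact_force: [-2.1, -1.9, 29.1]
gripper_width: -0.2
grasp_force: 14.5
```

Request:
carry_out(
  slide=[
    [-0.003,0,-0.01],
    [-0.007,0,-0.02],
    [-0.01,0,-0.03],
    [-0.014,0,-0.04],
    [-0.017,0,-0.05],
    [-0.02,0,-0.06],
    [-0.024,0,-0.075],
    [-0.024,0,-0.1],
  ],
  roll=[0,0,0,0,0,0,0,0],
  claw=[0,0,0,0,0,0,0,0],
)

```text
clock: 15.6
position: [481.8, 1.1, 323.3]
ee_rot: [0.076, 0.997, -0.0, -0.001]
contact_force: [0.8, 0.1, -0.3]
gripper_width: 0.3
grasp_force: 0.0
```

Request:
carry_out(
  slide=[
    [0,0,-0.02],
    [0,0,-0.03],
    [0,0,-0.03],
  ],
  roll=[0,0,0],
  claw=[0,0,0],
)

```text
clock: 15.98
position: [481.8, 1.2, 353.9]
ee_rot: [0.075, 0.997, 0.0, 0.0]
contact_force: [-0.5, -0.6, -0.7]
gripper_width: 0.1
grasp_force: 0.0
```

Run:
```python
from h import *
np.set_printoptions(precision=1,suppress=True)
s=read_state();print(s["position"],s["ee_rot"],s["clock"],s["contact_force"],s["gripper_width"])
for n in ("wrist","side"):
  p=shot(n,n[0]+"7.png")
  for t,h in dict(carry_post=118,saddle=68,handle_pad=119,lift_point=85).items():
    for r in place_of(p,t)[:1]: print(n,t,round(r["conf"],2),np.array(r["at"]),plane_pt(p,r["at"],h),depth_pt(p,r["at"]))
```

```text
[481.8   1.2 353.9] [0.1 1.  0.  0. ] 15.975 [-0.5 -0.6 -0.7] 0.09056802539547984
wrist carry_post 0.81 [279.5 376.5] [597.6 -17.1 118. ] [598.2 -17.2 117.4]
wrist handle_pad 0.65 [279.2 224. ] [478.2   1.  119. ] [479.3   0.8 116.3]
side carry_post 0.85 [269.5 189.3] [599.3 -19.  118. ] [598.8 -18.3 118.7]
side saddle 0.51 [249.1 193. ] [676.3 -24.1  68. ] [658.9  -1.9  89.6]
side handle_pad 0.53 [303.4 208.1] [478.1  -1.1 119. ] [477.3   0.3 120.3]
side lift_point 0.56 [248.8 188.5] [676.4 -23.6  85. ] [666.1 -10.5  97.4]
```

The first pump reached its hard stop (29 N), the handle is back up and the jack hasn't moved. Second press.

Request:
carry_out(
  slide=[
    [0,0,0.045],
    [0,0,0.055],
    [0.003,0,0.063],
    [0.006,0,0.071],
    [0.01,0,0.08],
    [0.013,0,0.089],
    [0.016,0,0.098],
    [0.018,0,0.105],
  ],
  roll=[0,0,0,0,0,0,0,0],
  claw=[0,0,0,0,0,0,0,0],
)

```text
clock: 17.48
position: [465.3, 4.1, 249.7]
ee_rot: [0.074, 0.997, 0.0, 0.003]
contact_force: [2.2, -4.6, 7.4]
gripper_width: -0.2
grasp_force: 3.6
```

Request:
carry_out(
  slide=[
    [0.002,0,0.007],
    [0.004,0,0.013],
    [0.006,0,0.018],
    [0.006,0,0.023],
    [0.006,0,0.023],
    [0.006,0,0.023],
    [0.006,0,0.023],
  ],
  roll=[0,0,0,0,0,0,0],
  claw=[0,0,0,0,0,0,0],
)

```text
clock: 18.35
position: [461.0, 5.5, 229.1]
ee_rot: [0.074, 0.997, 0.001, 0.005]
contact_force: [0.9, -2.4, 18.1]
gripper_width: -0.0
grasp_force: 9.2
```

Run:
```python
from h import *
np.set_printoptions(precision=1,suppress=True)
s=read_state();print(s["position"],s["ee_rot"],s["clock"],s["contact_force"],s["gripper_width"])
p=shot("side","s8.png")
for t,h in dict(carry_post=118,handle_pad=56,lift_point=110).items():
    for r in place_of(p,t)[:1]: print(t,round(r["conf"],2),np.array(r["at"]),plane_pt(p,r["at"],h),depth_pt(p,r["at"]))
b=cv2.imread('pics/s8.png')[130:260,180:340]
cv2.imwrite('pics/m8.png',cv2.resize(b,None,fx=4,fy=4,interpolation=cv2.INTER_CUBIC))
```

```text
[461.    5.5 229.1] [0.1 1.  0.  0. ] 18.35 [ 0.9 -2.4 18.1] -0.016703458512564353
handle_pad 0.58 [143.2 320.7] [602.7 457.5  56. ] [614.9 451.1  38.5]
lift_point 0.6 [249.6 182.6] [671.  -21.4 110. ] [659.2  -6.3 123.9]
```

View pics/m8.png

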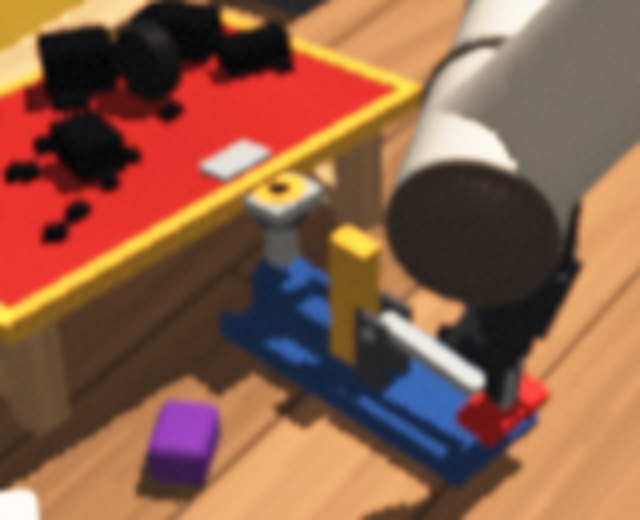

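The crop shows the tongue (280,195) raised on the saddle, the handle held fully down at the red pad (505,410) with 18 N, and the jack flat. Handing in.

```bash
python3 -c "
from bench import *
print(job_done())"
```

```text
the job is handed in; nothing more can be done
None
```

I set the jack under the lift point, gave its handle one full pump and let it return, then pressed it fully down again and handed in still holding it at about 18 N with the board raised; no verdict was returned.

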